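Re-lay three products that were put in each other's box bases

TASK

Three products were laid in each other's box bases, so they sit up on the inserts and the lids will not go on. Put each product right way up into the base whose insert is cut to its own outline, seated fully down in the cut-out; the clear green mat is free for parking one meanwhile. Set the products down rather than dropping them, and leave the tape, knife and lid where they are.

Things in the scene. Friction and masses are not known exactly. Their poses are not given: they have to be found in the camera images.
- camera: The small square camera: a dark grey block 44 x 44 mm, 48 mm high, rounded edges, with a round black lens in the middle of its top (the top 2 mm are only the 34 mm lens ring; the flat sides reach 46 mm). Upright at the start. Origin at the centre of its underside, z up, x and y square to its sides. About 160 g. Starts on top of the insert of pack_box (underside 20 mm above the table).
- speaker: The round speaker: a dark grey upright cylinder, 63 mm in diameter, 48 mm high, with a pattern of small holes in its top and a grey cloth band. Origin at the centre of its underside, z up. About 220 g. Starts on top of the insert of camera_box (underside 20 mm above the table).
- pack: The slim power pack: a dark grey upright slab 88 mm long (its x), 28 mm wide (its y), 48 mm high, with two small sockets and a round button in its top. Origin at the centre of its underside, z up. About 200 g. Starts on top of the insert of speaker_box (underside 20 mm above the table).
- camera_box: White box base 124 x 124 mm, fixed on the table; origin at the centre of its underside, z up. Rim 3 mm thick, 22 mm high. Inside, a brown kraft insert, top 20 mm above the table, with a central cut-out 12 mm deep (white floor 8 mm above the table): a square 56 x 56 mm (sides along its x and y), for the camera (6 mm play a side).
- speaker_box: White box base 124 x 124 mm, fixed on the table; origin at the centre of its underside, z up. Rim 3 mm thick, 22 mm high. Inside, a brown kraft insert, top 20 mm above the table, with a central cut-out 12 mm deep (white floor 8 mm above the table): a circle 75 mm in diameter, for the speaker (6 mm play all round).
- pack_box: White box base 124 x 124 mm, fixed on the table; origin at the centre of its underside, z up. Rim 3 mm thick, 22 mm high. Inside, a brown kraft insert, top 20 mm above the table, with a central cut-out 12 mm deep (white floor 8 mm above the table): a slot 98 mm long (along its x) and 38 mm wide (along its y), for the power pack (5 mm play each side); either way round.
- mat: A green cutting mat 150 x 150 mm, 3 mm thick, fixed flat on the table, empty at the start: free room to park one product. Origin at the centre of its underside.
- tape: Bystander: a roll of brown packing tape lying flat, 100 mm in diameter, 48 mm high, beyond the boxes. Origin at the centre of its underside. Loose; leave it alone.
- knife: Bystander: a black and red utility knife lying flat, about 160 mm long (blade along its x), 22 mm high, beyond the boxes. Origin under the middle of it. Loose; leave it alone.
- lid: Bystander: a white box lid 130 x 130 mm, 60 mm high, standing open side down to the left of the boxes. Origin at the centre of its underside. Loose; leave it alone.

How it is judged (in metres and radians):
At the end, for the whole second after the job is handed in: Camera, speaker and power pack each stand upright (within 0.1 rad), released and at rest, in the cut-out of their own box base: underside within 3 mm of the cut-out's floor (under 11 mm above the table) and centre within 12 mm of the base's centre (z of camera in the frame of camera_box below 0.011 m and horizontal distance between camera and camera_box below 0.012 m and angle between each of camera, speaker, pack's own z axis and vertical below 0.1 rad and linear speed of each of camera, speaker, pack below 0.02 m/s and angular speed of each of camera, speaker, pack below 0.2 rad/s and z of speaker in the frame of speaker_box below 0.011 m and horizontal distance between speaker and speaker_box below 0.012 m and z of pack in the frame of pack_box below 0.011 m and horizontal distance between pack and pack_box below 0.012 m); the robot touches nothing.
It fails at once if the tape, knife or lid is moved (more than 25 mm) (distance of any of tape, knife, lid from where it was at the start of the episode above 0.025 m).
It fails at once if a product is dropped or thrown (faster than 0.7 m/s with no finger on it, a fall of about 25 mm) ((linear speed of camera above 0.7 m/s and contact force between the fingers and camera below 0.05 N) or (linear speed of speaker above 0.7 m/s and contact force between the fingers and speaker below 0.05 N) or (linear speed of pack above 0.7 m/s and contact force between the fingers and pack below 0.05 N)).
It also fails if it takes over 96 s, if anything falls off the work surface, if the arm or the gripper's body presses on something with over 40 N, if the wrist force passes 120 N, or if a joint passes its speed limit or range.

ROBOT

A 6-joint arm with a two-finger parallel gripper is mounted at the origin on the work surface. World frame = base frame: x ahead of the robot, y to its left, z up, the work surface at z = 0. Lengths are in mm, angles in rad, forces in N, time in s.
With the tool pointing down it reaches from about 300 to 750 mm from the base axis. Payload 8.5 kg.
Tool frame: the origin (TCP) lies between the finger pads; the fingertips stand manip.tip_reach ahead of it and the grasp point (between the pads) lies 5 mm behind it (manip.tip_reach is the distance from the TCP to the fingertips, in mm); z points along the fingers, y is the line along which they close (so a half turn about z gives the same grasp; the last joint's range is limited). The gripper opens to 85 mm and grips with 20 to 120 N. Pads are 22 mm wide; open, the fingers measure 114 mm over their backs; the gripper's body (76 mm by 85 mm) begins 54 mm behind the grasp point. The pads swing forward as they close: fully open they stand 13 mm farther back than shut.
Start: joints at [-1.551, 0.381, 1.297, -0, 1.464, -0.215], TCP at [127.952, -534.891, 245.322] pointing down, gripper open.
Joint ranges: [-3.11, 3.11], [-0.89, 2.33], [0.22, 2.48], [-1.42, 4.56], [0.17, 2.85], [-2.88, 2.88]. Speed limits (rad/s): [2.39, 2.39, 3.14, 3.14, 3.14, 3.14].

INTERFACE

Orientations are given as a unit quaternion [x, y, z, w].
In Python, from plant import manip, camera, camera_info gives the robot as it stands.
- The arm moves only by the tool servo_tool, never from a script. Its argument "series" is a list that holds one entry, the list of rows, each a list of 5 numbers: the shift along the tool's x, y, z in units of 0.04 m (1.0 is 0.04 m), then the turn about the tool's z in units of 4 degrees (1.0 is 4 degrees), then the finger opening in mm, from 0 to 85.4. In form: [[[x, y, z, turn, hand], ...]]. A call has 1 to 10 rows; each row shifts and turns the commanded pose from where the row before left it, along the tool's axes as they then stand; what a row does not reach is not made up. A row lasts 1/8 s, in which the tool goes at most 62.5 mm and 10.7 degrees, less where a joint would pass 70% of its speed; a pose out of reach is approached as far as the arm can. A call with a number of a shift or a turn outside -1 to 1 is refused whole. A call with a gripper value outside its range is refused whole. The fingers move at their own pace and stop on an object; "force" is the grip in N (left out, the last holds). Time passes only in rows, so rows that do not move let the fingers close. It gives the time, the measured TCP pose, the force, the opening and the grip force at its end, in the units of the state.
- manip.read_state(): the state, without advancing time (a new reading comes with each control period).
- camera(name): name is "scene" or "top"; returns the picture (480x640x3 uint8, red, green, blue); there is no depth.
- camera_info(name): a dict with "intrinsics" (3x3 intrinsics, pixels), "origin" and "rotation" of the camera in the world. Camera axes: x right, y down, z forward; pixel columns grow to the right and rows downward; lengths in mm; the calibration is good to about 2 mm. A picture is of the moment at which its call begins. camera_info takes no time and is no camera call.
- manip.hand_in(): hands the job in; it is judged then, once.
The state is a dict: "clock": time; "qpos": joint angles; "joint_vel": joint speeds; "joint_efforts": joint torques, N m; "position": TCP position; "tcp_rot": TCP orientation; "contact_force": force on the tool from outside, world axes, zero at the start; "moment": the same for the moment, N m; "gripper_width": finger opening in mm; "grip_force": force on a finger pad.
Only numpy, scipy, OpenCV 4.12 (cv2) and the standard library are available. Lean on these libraries where they do the work, as an engineer would, in place of code of your own. Each camera call takes 0.05 s, during which the arm holds its last target. There are 200 camera calls.

## Working session

There is one attempt and no reset: what is moved stays moved. The work goes in short steps, Python scripts to look and compute and a tool call to move; the robot and the scene stay as the last step left them, time stands still between calls to the robot, and variables do not carry over. Pictures are saved under pics/ and viewed, at most 14 in all, crops included, and the job is handed in when it is done.

Besides the shell and the picture viewer there is one more tool, called after "Request:" as a command line: name --argument value ..., lists and objects as JSON in quotes. servo_tool: Moves the arm, as the interface text tells. Shifts and turns lie within -1 to 1; 1 stands for 0.04 m of shift or 4 degrees of turn. Its arguments: {"type":"object","properties":{"series":{"type":"array","items":{"type":"array","items":{"type":"array","items":{"type":"number"}}}},"force":{"type":"number"}},"required":["series"]}

```bash
mkdir -p pics
python3 - <<'E'
from plant import manip, camera, camera_info
import cv2
print(manip.read_state(), manip.tip_reach)
for n in("top","scene"):
    cv2.imwrite(f"pics/{n}0.png",camera(n)[:,:,::-1]); print(camera_info(n))
E
```

```text
{'clock': 0.0, 'qpos': array([-1.55130819e+00,  3.81223717e-01,  1.29825047e+00, -8.59512899e-06,
        1.46358562e+00, -2.15308008e-01]), 'joint_vel': array([-0.00022906, -0.00074181,  0.00151355, -0.0011286 ,  0.00163254,
        0.00058013]), 'joint_efforts': array([ 4.02435498e-04, -4.48456085e+01, -2.31279856e+01, -1.48339195e-04,
        4.76240486e-03,  2.76189184e-05]), 'position': array([ 127.94071475, -534.64132111,  244.70034348]), 'tcp_rot': array([ 9.93116436e-01,  1.17129015e-01,  6.74578305e-05, -7.30482738e-04]), 'contact_force': array([0.73334996, 0.04300014, 0.28919025]), 'moment': array([0.03048673, 0.01611655, 0.00492756]), 'grip_force': 0.0, 'gripper_width': 85.47485601010793} 14.0
{'intrinsics': array([[549.75141113,   0.        , 321.54231885],
       [  0.        , 549.75141113, 239.58309947],
       [  0.        ,   0.        ,   1.        ]]), 'origin': array([ 320.87390556,   96.46619421, 1519.77424183]), 'rotation': array([-0.69853091,  0.70927141, -0.06298426,  0.07086345])}
{'intrinsics': array([[499.41244778,   0.        , 325.08238317],
       [  0.        , 499.41244778, 236.70795814],
       [  0.        ,   0.        ,   1.        ]]), 'origin': array([1467.60294785, -190.99921843, 1017.05624797]), 'rotation': array([ 0.75040193,  0.54897275, -0.21598159, -0.29812382])}
```

View pics/top0.png

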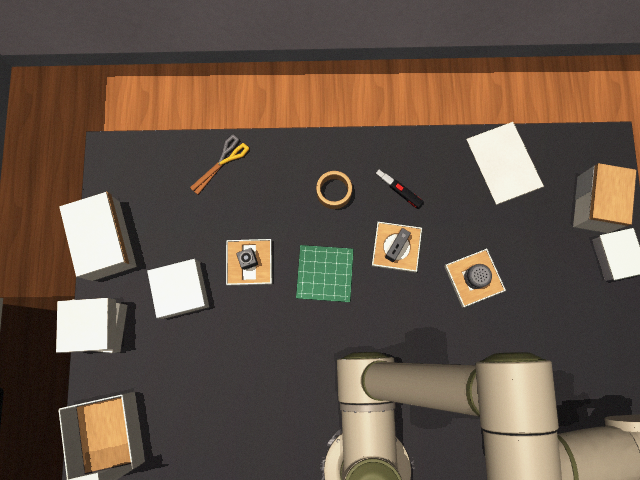

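View pics/scene0.png

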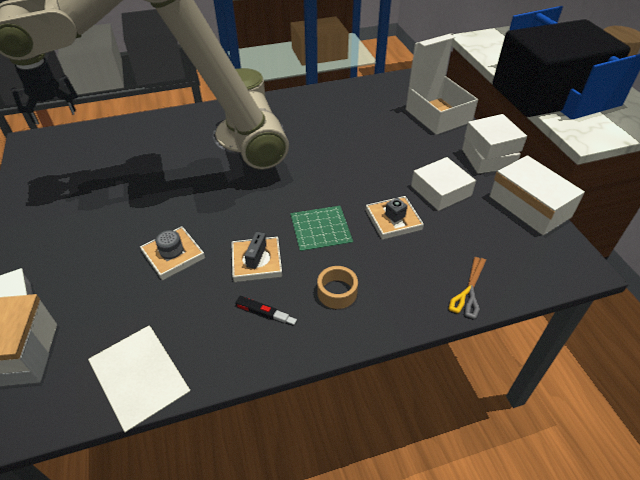

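The top view shows the camera on the slot box at (249,262), the empty mat at (325,274), the pack on the round-hole box at (397,246) and the speaker on the square-hole box at (476,277). The tape, knife and lid are clear of them. In the scene view the same row runs right to left: camera (395,210), pack (257,250), speaker (170,243).

```bash
cat > h.py <<'E'
import numpy as np, cv2
from scipy.spatial.transform import Rotation as R
from plant import manip, camera, camera_info
def ray(n,uv,z):
    i=camera_info(n); uv=np.atleast_2d(uv).astype(float)
    d=np.c_[uv,np.ones(len(uv))]@np.linalg.inv(i["intrinsics"]).T@R.from_quat(i["rotation"]).as_matrix().T
    o=i["origin"]; return (o+d*((z-o[2])/d[:,2])[:,None])[:,:2]
def rect(n,m,z):
    c=max(cv2.findContours(m,cv2.RETR_EXTERNAL,cv2.CHAIN_APPROX_NONE)[0],key=cv2.contourArea)
    p=ray(n,c[:,0],z).astype(np.float32); r=cv2.minAreaRect(p)
    return np.round(r[0],1),np.round(r[1],1),round(r[2],1)
E
python3 - <<'E'
from h import *
im=cv2.imread("pics/top0.png"); hsv=cv2.cvtColor(im,cv2.COLOR_BGR2HSV)
tiles=[]
for nm,(u,v) in dict(pack_box=(249,262),speaker_box=(397,246),camera_box=(476,277)).items():
    s=np.s_[v-36:v+36,u-36:u+36]
    brown=cv2.inRange(hsv,(8,60,90),(25,255,255)); m=np.zeros_like(brown); m[s]=brown[s]
    m=cv2.morphologyEx(m,cv2.MORPH_CLOSE,np.ones((9,9)))
    print(nm,rect("top",m,20))
    m=np.zeros_like(brown); m[s]=(im.max(2)>95)[s]*255; m=cv2.morphologyEx(m,cv2.MORPH_CLOSE,np.ones((9,9)))
    print(' rim',rect("top",m,22))
    tiles.append(cv2.resize(im[s],None,fx=3.7,fy=3.7,interpolation=cv2.INTER_NEAREST))
g=cv2.inRange(hsv,(40,60,40),(90,255,255)); print('mat',rect("top",cv2.morphologyEx(g,cv2.MORPH_CLOSE,np.ones((5,5))),3))
t2=[]
sc=cv2.imread("pics/scene0.png")
for u,v in((395,210),(257,250),(170,243)): t2.append(cv2.resize(sc[v-36:v+36,u-36:u+36],None,fx=3.7,fy=3.7,interpolation=cv2.INTER_NEAREST))
cv2.imwrite("pics/crop0.png",np.vstack([np.hstack(tiles),np.hstack(t2)]))
E
```

```text
pack_box (array([551.5, 315.1]), array([117.6, 116. ]), 0.2)
 rim (array([550.5, 313.5]), array([127.1, 125. ]), 0.8)
speaker_box (array([587.5, -96.5]), array([117.8, 118. ]), 80.7)
 rim (array([586.7, -96.1]), array([126. , 127.4]), 80.9)
camera_box (array([ 497.5, -306.4]), array([119.1, 118.6]), 20.5)
 rim (array([ 496.3, -304.5]), array([126.3, 129.4]), 20.3)
mat (array([517.9, 104.5]), array([150.2, 150.3]), 85.1)
```

View pics/crop0.png

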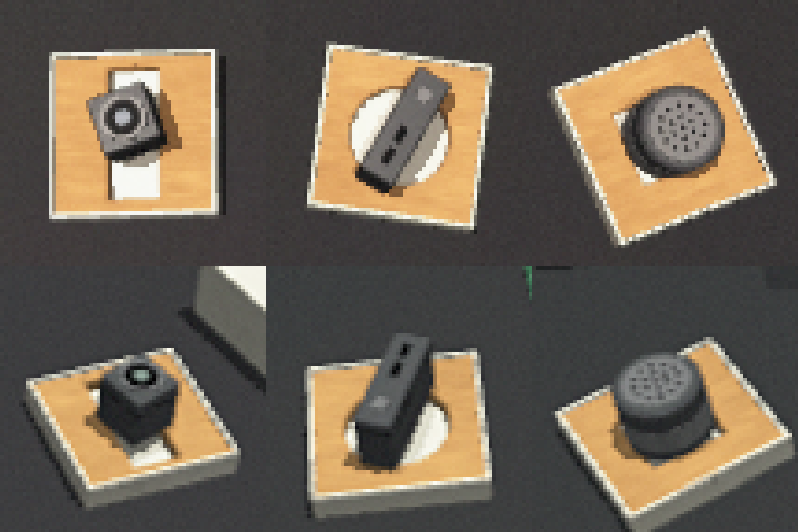

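Boxes measure 117–119 mm (true 118) and the mat 150 mm, so the geometry holds. Next I measure the product tops by their lighter grey.

```bash
cat >> h.py <<'E'
def go(x,y,z,phi):
    """tool-frame move (units) from the measured pose: turn first, then shift along the turned tool axes"""
    s=manip.read_state(); M=R.from_quat(s["tcp_rot"]).as_matrix(); p=s["position"]
    f=np.degrees(np.arctan2(M[1,0],M[0,0])); a=np.radians(phi)
    d=np.array([x,y,z])-p
    print("t",round(s["clock"],2),"p",p.round(1),"phi",round(f,1),"| turn",round((f-phi)/4,2),"xyz",
     np.round(np.array([d[0]*np.cos(a)+d[1]*np.sin(a), d[0]*np.sin(a)-d[1]*np.cos(a), -d[2]])/40,2))
E
python3 - <<'E'
from h import *
im=cv2.imread("pics/top0.png"); hsv=cv2.cvtColor(im,cv2.COLOR_BGR2HSV)
V=im.max(2)
for nm,(u,v),z in(("camera",(247,258),66),("pack",(398,245),68),("speaker",(479,276),68)):
    s=np.s_[v-24:v+24,u-24:u+24]
    for lo,hi in((70,135),(80,125)):
        m=np.zeros_like(V); m[s]=((hsv[...,1]<70)&(V>lo)&(V<hi))[s]*255
        m=cv2.morphologyEx(cv2.morphologyEx(m,cv2.MORPH_OPEN,np.ones((3,3))),cv2.MORPH_CLOSE,np.ones((9,9)))
        print(nm,lo,rect("top",m,z))
# cross-check with corners picked in crop (scale 3.7)
f=lambda u,v,p:np.array(p)/3.7+[u-36,v-36]-.5
print("cam picks",ray("top",f(249,262,[(88,97),(147,80),(164,142),(107,160)]),66).round(0).tolist())
print("pack picks",ray("top",f(397,246,[(411-266,68),(449-266,82),(396-266,186),(359-266,168)]),68).round(0).tolist())
print("spk L,R,T,B",ray("top",f(476,277,[(630-532,130),(725-532,130),(678-532,84),(678-532,173)]),68).round(0).tolist())
go(551,315,150,0)
E
```

```text
camera 70 (array([574.6, 303.4]), array([5.6, 5.4]), 0.6)Traceback (most recent call last):
  File "<stdin>", line 9, in <module>
  File "h.py", line 9, in rect
    c=max(cv2.findContours(m,cv2.RETR_EXTERNAL,cv2.CHAIN_APPROX_NONE)[0],key=cv2.contourArea)
ValueError: max() iterable argument is empty
```

Run:
```python
from h import *
im=cv2.imread("pics/top0.png"); im16=im.astype(int)
V=im.max(2); C=im16.max(2)-im16.min(2)
print(im[250,236:262].max(1), im[245,388:408].max(1))
for nm,(u,v),z in(("camera",(247,258),66),("pack",(398,245),68),("speaker",(479,276),68)):
    s=np.s_[v-22:v+22,u-22:u+22]
    for lo,hi in((62,140),(70,140),(78,140)):
        m=np.zeros_like(V); m[s]=((C<40)&(V>lo)&(V<hi))[s]*255
        m=cv2.morphologyEx(cv2.morphologyEx(m,cv2.MORPH_CLOSE,np.ones((5,5))),cv2.MORPH_OPEN,np.ones((5,5)))
        if m.any(): print(nm,lo,rect("top",m,z))
f=lambda u,v,p:np.array(p)/3.7+[u-36,v-36]-.5
print("cam picks",ray("top",f(249,262,[(88,97),(147,80),(164,142),(107,160)]),66).round(0).tolist())
print("pack picks",ray("top",f(397,246,[(411-266,68),(449-266,82),(396-266,186),(359-266,168)]),68).round(0).tolist())
print("spk L,R,T,B",ray("top",f(476,277,[(630-532,130),(725-532,130),(678-532,84),(678-532,173)]),68).round(0).tolist())
go(551,315,150,0)
```

```text
[234 233 233 233 234 209  86 120 132 132 130 130 133 130 132  99  44 158
 247 242 150 230 233 230 230 230] [248 238 235 154 100 116 111 115  54  24  26 109 109 114 109  82 157 164
 163 166]
camera 62 (array([550.4, 311.3]), array([49.3, 48.4]), 0.5)
camera 70 (array([551.2, 311.7]), array([52.2, 45.2]), 12.8)
camera 78 (array([550.5, 312.6]), array([49.4, 45.6]), 0.8)
pack 62 (array([ 587.3, -100.4]), array([ 39.3, 101.9]), 61.9)
pack 70 (array([ 588.4, -101. ]), array([39.3, 99.5]), 61.9)
pack 78 (array([ 588.4, -101. ]), array([39.3, 99.5]), 61.9)
speaker 62 (array([ 494.3, -300.8]), array([60.5, 72.6]), 25.2)
speaker 70 (array([ 497.8, -300.7]), array([71.2, 59. ]), 86.4)
speaker 78 (array([ 497.3, -308.6]), array([55.4, 59. ]), 86.3)
cam picks [[571.0, 340.0], [582.0, 297.0], [537.0, 285.0], [524.0, 326.0]]
pack picks [[628.0, -100.0], [617.0, -127.0], [542.0, -86.0], [555.0, -60.0]]
spk L,R,T,B [[496.0, -270.0], [495.0, -338.0], [529.0, -307.0], [465.0, -302.0]]
t 0.1 p [ 128.  -534.7  244.8] phi 13.5 | turn 3.36 xyz [ 10.58 -21.24   2.37]
```

Camera corners give a centre of (553,312) and yaw of 14.5° with 44–46 mm sides. The pack is at (586,-93), yaw -28.7°, about 84 x 29 mm. The speaker is at (496,-304), about 64–68 mm across. All three are plausible, so I start moving.

Request:
servo_tool --series '[[[0.78,-0.89,0,-0.25,85],[0.78,-0.89,0,0,85],[0.78,-0.89,0,0,85],[0.78,-0.89,0,0,85],[0.78,-0.89,0,0,85],[0.78,-0.89,0,0,85],[0.78,-0.89,0,0,85],[0.78,-0.89,0,0,85],[0.78,-0.89,0,0,85],[0.78,-0.89,0,0,85]]]' --force 40

```text
clock: 1.35
position: [342.3, -111.2, 245.3]
tcp_rot: [0.992, 0.126, 0.0, 0.0]
contact_force: [0.7, -0.7, 0.5]
gripper_width: 85.2
grip_force: 0.0
```

Request:
servo_tool --series '[[[0.78,-0.89,0,0,85],[0.78,-0.89,0,0,85],[0.78,-0.89,0,0,85],[0.78,-0.89,0.3,0,85],[0.78,-0.89,0.4,0,85],[0.78,-0.89,0.4,0,85],[0.78,-0.89,0.4,0,85],[0.78,-0.89,0.4,0,85],[0.5,-0.5,0.4,0,85],[0,0,0,0,85]]]'

```text
clock: 2.6
position: [526.6, 250.9, 151.4]
tcp_rot: [0.992, 0.127, -0.002, 0.0]
contact_force: [-1.0, 0.8, -0.6]
gripper_width: 84.8
grip_force: 0.0
```

```bash
python3 -c "
from h import *
go(553,312,52,14.5)"
```

```text
t 2.6 p [526.6 250.9 151.4] phi 14.6 | turn 0.02 xyz [ 1.02 -1.31  2.49]
```

Request:
servo_tool --series '[[[0.52,-0.65,0,0,85],[0.5,-0.66,0.3,0,85],[0,0,0.7,0,85],[0,0,0.7,0,85],[0,0,0.5,0,85],[0,0,0.3,0,85],[0,0,0,0,30],[0,0,0,0,30],[0,0,0,0,30],[0,0,0,0,30]]]'

```text
clock: 3.85
position: [553.9, 310.8, 54.7]
tcp_rot: [0.992, 0.126, 0.001, -0.0]
contact_force: [-2.2, -0.2, 5.5]
gripper_width: 44.1
grip_force: 40.0
```

```bash
python3 -c "
from h import *
go(553,312,52,14.5)
cv2.imwrite('pics/a_s.png',camera('scene')[130:310,270:510,::-1].repeat(2,0).repeat(2,1))"
```

```text
t 3.85 p [553.9 310.8  54.7] phi 14.5 | turn -0.01 xyz [-0.01 -0.03  0.07]
```

View pics/a_s.png

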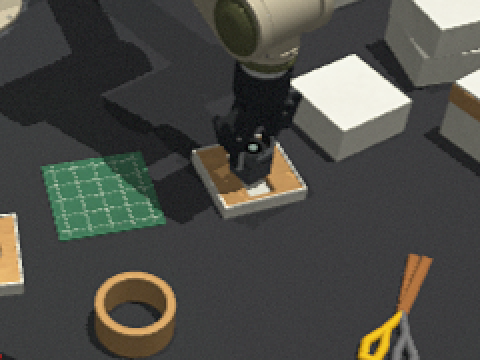

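The camera is gripped (44.1 mm opening, between the fingers at about (255,155) in the crop). Next it goes to the mat.

Request:
servo_tool --series '[[[0,0,0.0,0,30],[0,0,-0.6,0,30],[0,0,-0.6,0,30],[-0.43,0.95,0,0,30],[-0.43,0.95,0,0,30],[-0.43,0.95,0,0,30],[-0.43,0.95,0,0,30],[-0.43,0.95,0,0,30],[0,0,0,0,30],[0,0,0.6,0,30]]]'

```text
clock: 5.15
position: [518.7, 105.3, 78.5]
tcp_rot: [0.992, 0.125, 0.002, 0.0]
contact_force: [-0.2, 0.5, -2.1]
gripper_width: 44.3
grip_force: 40.4
```

```bash
python3 -c "
from h import *
go(518,104,38,14.5)"
```

```text
t 5.15 p [518.7 105.3  78.5] phi 14.4 | turn -0.02 xyz [-0.02  0.03  1.01]
```

Request:
servo_tool --series '[[[0,0,0.5,0,30],[0,0,0.3,0,30],[0,0,0.2,0,30],[0,0,0,0,30],[0,0,0,0,30]]]'

```text
clock: 5.78
position: [517.7, 105.4, 37.6]
tcp_rot: [0.992, 0.126, 0.0, 0.0]
contact_force: [-0.8, -0.5, -1.6]
gripper_width: 44.1
grip_force: 40.1
```

Request:
servo_tool --series '[[[0,0,0,0,85],[0,0,0,0,85],[0,0,0,0,85],[0,0,0,0,85],[0,0,-0.5,0,85],[0,0,-0.8,0,85],[0,0,-0.8,0.9,85],[0,0,-0.4,1,85],[0,0,0,1,85],[0,0,0,1,85]]]'

```text
clock: 7.02
position: [517.5, 105.3, 137.6]
tcp_rot: [1.0, -0.011, 0.0, -0.0]
contact_force: [-0.4, -0.1, 0.6]
gripper_width: 85.1
grip_force: 0.0
```

Request:
servo_tool --series '[[[0,0,0,1,85],[0,0,0,1,85],[0,0,0,1,85],[0,0,0,1,85],[0,0,0,1,85],[0,0,0,1,85],[0,0,0,0.9,85],[0,0,0,0,85]]]'

```text
clock: 8.02
position: [517.5, 105.2, 137.3]
tcp_rot: [0.969, -0.248, -0.0, 0.0]
contact_force: [-0.8, 0.6, -0.4]
gripper_width: 85.1
grip_force: 0.0
```

```bash
python3 -c "
from h import *
go(586,-93,52,-28.7)
cv2.imwrite('pics/b.png',camera('top')[190:330,200:520,::-1].repeat(2,0).repeat(2,1))"
```

```text
t 8.03 p [517.5 105.2 137.3] phi -28.7 | turn -0.0 xyz [3.88 3.52 2.13]
```

View pics/b.png

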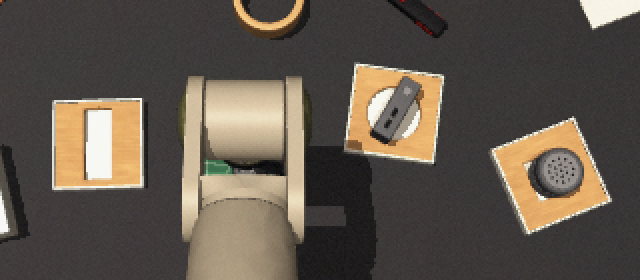

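The pack_box slot is now clear at (98,144) in the crop, and the pack and speaker are unchanged. The arm hides the mat. Next is the pack.

Request:
servo_tool --series '[[[0.77,0.7,0,0,85],[0.77,0.7,0,0,85],[0.77,0.7,0,0,85],[0.77,0.7,0,0,85],[0.78,0.7,0,0,85],[0,0,0.5,0,85],[0,0,0.6,0,85],[0,0,0.6,0,85],[0,0,0.4,0,85],[0,0,0,0,85]]]'

```text
clock: 9.32
position: [585.2, -91.6, 52.5]
tcp_rot: [0.969, -0.248, -0.001, -0.0]
contact_force: [0.0, 0.5, -0.3]
gripper_width: 85.1
grip_force: 0.0
```

Request:
servo_tool --series '[[[0,0,0,0,15],[0,0,0,0,15],[0,0,0,0,15],[0,0,0,0,15],[0,0,0,0,15],[0,0,0,0,15]]]'

```text
clock: 10.07
position: [585.9, -92.0, 54.1]
tcp_rot: [0.969, -0.248, 0.001, 0.0]
contact_force: [-1.1, -1.1, 6.2]
gripper_width: 27.6
grip_force: 39.0
```

```bash
python3 -c "
from h import *
go(586,-93,52,-28.7)"
```

```text
t 10.07 p [585.9 -92.   54.1] phi -28.8 | turn -0.01 xyz [0.01 0.02 0.05]
```

Request:
servo_tool --series '[[[0,0,-0.5,0,15],[0,0,-0.6,0,15],[0,0,-0.6,-0.8,15],[0,0,0,-0.9,15],[0,0,0,-0.9,15],[0,0,0,-0.9,15],[0,0,0,-0.9,15],[0,0,0,-0.9,15],[0,0,0,-0.9,15],[0,0,0,-0.9,15]]]'

```text
clock: 11.32
position: [585.2, -91.5, 120.8]
tcp_rot: [1.0, -0.002, -0.001, -0.0]
contact_force: [-0.2, 0.4, -2.3]
gripper_width: 27.5
grip_force: 39.8
```

Run:
```python
from h import *
im=camera('top')[:,:,::-1].copy()
hsv=cv2.cvtColor(im,cv2.COLOR_BGR2HSV)
for nm,(u,v),k in(("slot",(249,262),18),("round",(397,246),19)):
    m=np.zeros_like(im[...,0]); s=np.s_[v-k:v+k,u-k:u+k]; m[s]=((hsv[...,1]<60)&(im.min(2)>110))[s]*255
    print(nm,rect("top",m,8),rect("top",m,20))
s=np.s_[262-36:262+36,249-36:249+36]; m=np.zeros_like(im[...,0]); m[s]=cv2.inRange(hsv,(8,60,90),(25,255,255))[s]
print(rect("top",cv2.morphologyEx(m,cv2.MORPH_CLOSE,np.ones((9,9))),20))
go(551,315,120,0)
```

```text
slot (array([551.5, 314.2]), array([95.7, 33.6]), 0.5) (array([549.7, 312.5]), array([95. , 33.4]), 0.5)
round (array([591.6, -55.8]), array([19.5, 42.6]), 88.1) (array([589.4, -54.6]), array([19.4, 42.3]), 88.1)
(array([551.6, 315.1]), array([117.2, 116. ]), 0.2)
t 11.38 p [585.2 -91.5 120.8] phi -0.1 | turn -0.02 xyz [ -0.86 -10.16   0.02]
```

Request:
servo_tool --series '[[[-0.08,-0.93,0,-0.08,15],[-0.08,-0.93,0,0,15],[-0.08,-0.93,0,0,15],[-0.08,-0.93,0,0,15],[-0.08,-0.93,0,0,15],[-0.08,-0.93,0,0,15],[-0.08,-0.93,0,0,15],[-0.08,-0.93,0,0,15],[-0.08,-0.93,0,0,15],[-0.08,-0.93,0,0,15]]]'

```text
clock: 12.62
position: [553.5, 281.5, 120.9]
tcp_rot: [1.0, -0.001, -0.0, 0.0]
contact_force: [-0.2, -0.4, -3.0]
gripper_width: 27.2
grip_force: 39.8
```

Request:
servo_tool --series '[[[-0.05,-0.83,0,0,15],[0,0,0,0,15],[0,0,0.6,0,15],[0,0,0.4,0,15],[0,0,0,0,15]]]'

```text
clock: 13.25
position: [551.5, 312.7, 80.0]
tcp_rot: [1.0, -0.001, -0.001, 0.001]
contact_force: [0.8, -0.5, -1.6]
gripper_width: 27.5
grip_force: 39.8
```

Run:
```python
from h import *
go(551.5,314.5,41,0.3)
a=camera('top')[210:310,190:310,::-1].repeat(3,0).repeat(3,1)
b=camera('scene')[160:260,330:450,::-1].repeat(3,0).repeat(3,1)
cv2.imwrite('pics/c.png',np.hstack([a,b]))
```

```text
t 13.25 p [551.5 312.7  80. ] phi -0.1 | turn -0.1 xyz [ 0.   -0.04  0.97]
```

View pics/c.png

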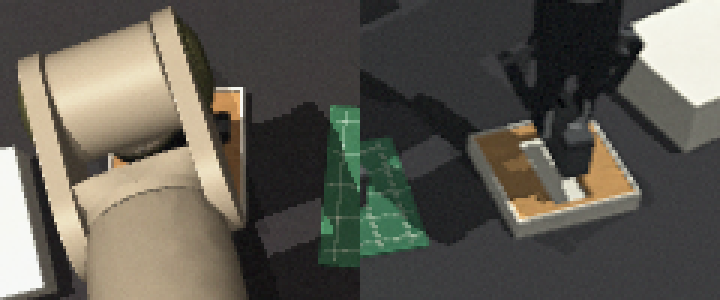

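The pack hangs aligned over the slot (at about (570,160) in the scene crop). I lower it gently.

Request:
servo_tool --series '[[[0,-0.04,0.3,-0.08,15],[0,0,0.25,0,15],[0,0,0.15,0,15],[0,0,0.1,0,15],[0,0,0.1,0,15],[0,0,0,0,15],[0,0,0,0,15]]]'

```text
clock: 14.22
position: [552.1, 315.1, 45.6]
tcp_rot: [1.0, 0.003, 0.0, -0.0]
contact_force: [0.2, -0.2, -2.4]
gripper_width: 27.9
grip_force: 39.9
```

Request:
servo_tool --series '[[[0,0,0.05,0,15],[0,0,0.05,0,15],[0,0,0,0,15],[0,0,0,0,15]]]'

```text
clock: 14.72
position: [552.0, 315.1, 42.1]
tcp_rot: [1.0, 0.003, 0.0, -0.0]
contact_force: [-2.6, -0.5, 5.3]
gripper_width: 27.6
grip_force: 40.7
```

Seated: +5 N contact at the expected height. I release it and go for the speaker.

Request:
servo_tool --series '[[[0,0,0,0,85],[0,0,0,0,85],[0,0,0,0,85],[0,0,0,0,85],[0,0,-0.5,0,85],[0,0,-1,0,85],[0,0,-1,0,85],[-0.09,1,0,0,85],[-0.09,1,0,0,85],[-0.09,1,0,0,85]]]'

```text
clock: 15.98
position: [541.5, 193.9, 141.4]
tcp_rot: [1.0, 0.003, 0.0, -0.0]
contact_force: [0.4, 1.2, -0.2]
gripper_width: 85.3
grip_force: 0.0
```

Request:
servo_tool --series '[[[-0.09,1,0,0,85],[-0.09,1,0,0,85],[-0.09,1,0,0,85],[-0.09,1,0,0,85],[-0.09,1,0,0,85],[-0.09,1,0,0,85],[-0.09,1,0,0,85],[-0.09,1,0,0,85],[-0.09,1,0,0,85],[-0.09,1,0,0,85]]]'

```text
clock: 17.23
position: [507.6, -206.5, 141.4]
tcp_rot: [1.0, 0.003, 0.0, 0.0]
contact_force: [0.2, -1.3, -0.2]
gripper_width: 85.1
grip_force: 0.0
```

Run:
```python
from h import *
im=camera('top')[:,:,::-1].copy(); hsv=cv2.cvtColor(im,cv2.COLOR_BGR2HSV)
go(496,-304,52,0)
for nm,(u,v),k in(("slot",(249,262),18),("round",(397,246),19)):
    m=np.zeros_like(im[...,0]); s=np.s_[v-k:v+k,u-k:u+k]; m[s]=((hsv[...,1]<60)&(im.min(2)>110))[s]*255
    if m.any(): print(nm,rect("top",m,8),rect("top",m,20))
cv2.imwrite('pics/d.png',im[190:330,200:520].repeat(2,0).repeat(2,1)); cv2.imwrite('pics/d_full.png',im)
```

```text
t 17.27 p [ 507.5 -210.9  141.4] phi 0.1 | turn 0.03 xyz [-0.29  2.33  2.23]
slot (array([561.1, 324.8]), array([24.1, 82. ]), 88.5) (array([559.2, 323. ]), array([23.9, 81.3]), 88.5)
round (array([588.2, -97.4]), array([69.6, 71.1]), 88.0) (array([586. , -95.9]), array([69.1, 70.5]), 88.0)
```

View pics/d.png

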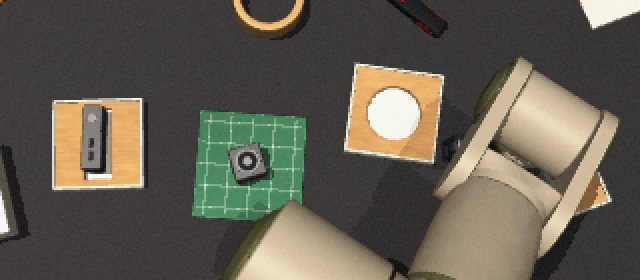

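The pack stands in the slot at (95,138), the camera is upright on the mat at (249,162), and the empty round cut-out is at (393,114). The round hole measures 70–71 mm at (587.5,-97), which matches its box. Next is the speaker.

Request:
servo_tool --series '[[[-0.09,0.78,0,0,85],[-0.1,0.78,0,0,85],[-0.1,0.77,0,0,85],[0,0,0.5,0,85],[0,0,0.6,0,85],[0,0,0.6,0,85],[0,0,0.5,0,85],[0,0,0,0,85]]]'

```text
clock: 18.27
position: [496.3, -298.0, 52.3]
tcp_rot: [1.0, 0.003, -0.001, -0.001]
contact_force: [0.3, 0.4, 0.7]
gripper_width: 85.3
grip_force: 0.0
```

Request:
servo_tool --series '[[[0,0,0,0,50],[0,0,0,0,50],[0,0,0,0,50],[0,0,0,0,50],[0,0,0,0,50]]]'

```text
clock: 18.9
position: [497.3, -299.2, 54.9]
tcp_rot: [1.0, 0.003, 0.001, 0.001]
contact_force: [-0.3, -3.9, 6.9]
gripper_width: 61.4
grip_force: 43.6
```

Run:
```python
from h import *
go(496,-304,52,0)
b=camera('scene')[190:290,110:230,::-1].repeat(4,0).repeat(4,1)
cv2.imwrite('pics/e.png',b)
```

```text
t 18.9 p [ 497.3 -299.2   54.9] phi 0.3 | turn 0.07 xyz [-0.03  0.12  0.07]
```

View pics/e.png

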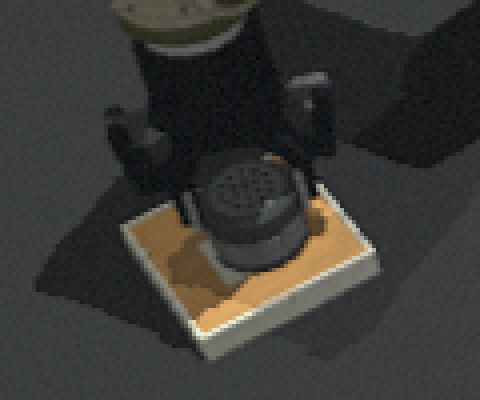

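Speaker between the fingers at about (250,200). The opening reads 61.4 against 63 mm, so I check its centring before lifting.

Run:
```python
from h import *
print("start scene",ray("scene",[[167.8,237.3],[145.3,237],[190.3,237],[168,224],[168,250.5]],68).round(0).tolist())
print("now",ray("scene",[[172,236.5]],68).round(0).tolist(), manip.read_state()["gripper_width"])
```

```text
start scene [[498.0, -308.0], [480.0, -364.0], [515.0, -252.0], [449.0, -303.0], [545.0, -312.0]]
now [[499.0, -297.0]] 60.83487267971339
```

Centred (x 499 against TCP 497). I lift it and carry it to the round cut-out.

Request:
servo_tool --series '[[[0,0,-0.4,0,50],[0,0,-0.6,0,50],[0,0,-0.4,0,50],[0.45,-0.98,0,0,50],[0.45,-0.98,0,0,50],[0.45,-0.98,0,0,50],[0.45,-0.98,0,0,50],[0.45,-0.98,0,0,50],[0,-0.2,0,0,50],[0,0,0,0,50]]]'

```text
clock: 20.2
position: [585.3, -93.7, 109.5]
tcp_rot: [1.0, 0.003, -0.0, -0.0]
contact_force: [-0.0, -0.0, -2.5]
gripper_width: 61.1
grip_force: 45.1
```

Run:
```python
from h import *
go(587.5,-97,43,0)
b=camera('scene')[200:300,200:320,::-1].repeat(4,0).repeat(4,1)
cv2.imwrite('pics/f.png',b)
```

```text
t 20.2 p [585.3 -93.7 109.5] phi 0.3 | turn 0.09 xyz [0.05 0.08 1.66]
```

View pics/f.png

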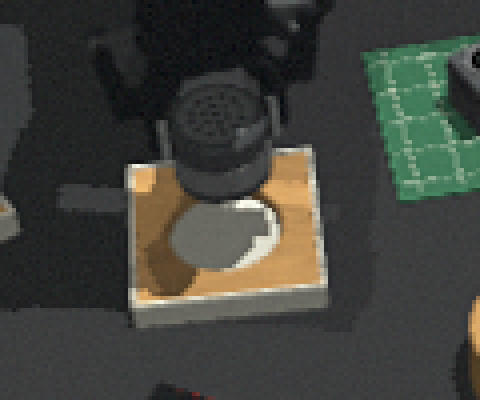

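The speaker hangs upright over the round cut-out (top ellipse at about (222,110) in the crop). I lower it.

Request:
servo_tool --series '[[[0.04,0.08,0.4,0,50],[0,0,0.5,0,50],[0,0,0.3,0,50],[0,0,0.15,0,50],[0,0,0.1,0,50],[0,0,0.1,0,50],[0,0,0,0,50],[0,0,0,0,50]]]'

```text
clock: 21.25
position: [587.4, -97.1, 47.6]
tcp_rot: [1.0, 0.003, 0.0, 0.0]
contact_force: [-0.1, -0.4, -3.6]
gripper_width: 61.6
grip_force: 45.0
```

Request:
servo_tool --series '[[[0,0,0.05,0,50],[0,0,0.05,0,50],[0,0,0.03,0,50],[0,0,0,0,50],[0,0,0,0,50]]]'

```text
clock: 21.88
position: [587.3, -97.1, 43.1]
tcp_rot: [1.0, 0.003, 0.0, 0.0]
contact_force: [-3.1, 1.0, 6.1]
gripper_width: 61.5
grip_force: 46.0
```

Request:
servo_tool --series '[[[0,0,0,0,85],[0,0,0,0,85],[0,0,0,0,85],[0,0,-0.5,0,85],[0,0,-0.9,0,85],[0,0,-0.9,-0.9,85],[0,0,0,-0.9,85],[0,0,0,-0.9,85],[0,0,0,-0.85,85],[0,0,0,0,85]]]'

```text
clock: 23.12
position: [587.3, -97.2, 134.0]
tcp_rot: [0.992, 0.126, -0.0, -0.0]
contact_force: [0.4, 0.8, 0.4]
gripper_width: 84.7
grip_force: 0.0
```

Request:
servo_tool --series '[[[-0.07,-0.89,0,0,85],[-0.07,-0.89,0,0,85],[-0.07,-0.89,0,0,85],[-0.07,-0.89,0,0,85],[-0.07,-0.89,0,0,85],[-0.08,-0.88,0,0,85],[0,0,0,0,85],[0,0,0,0,85]]]'

```text
clock: 24.12
position: [517.6, 104.6, 134.2]
tcp_rot: [0.992, 0.126, 0.0, 0.0]
contact_force: [-0.4, 0.4, -0.8]
gripper_width: 85.0
grip_force: 0.0
```

Run:
```python
from h import *
go(517.7,105.4,38.5,14.5)
im=camera('top')[:,:,::-1].copy(); hsv=cv2.cvtColor(im,cv2.COLOR_BGR2HSV)
u,v=476,277;k=24
m=np.zeros_like(im[...,0]); s=np.s_[v-k:v+k,u-k:u+k]; m[s]=((hsv[...,1]<60)&(im.min(2)>110))[s]*255
m=cv2.morphologyEx(m,cv2.MORPH_OPEN,np.ones((5,5)))
print(rect("top",m,8),rect("top",m,20))
a=im[196:296,340:520].repeat(3,0).repeat(3,1)
b=camera('scene')[190:290,110:290,::-1].repeat(3,0).repeat(3,1)
cv2.imwrite('pics/g.png',np.vstack([a,b]))
```

```text
t 24.12 p [517.6 104.6 134.2] phi 14.5 | turn -0.01 xyz [ 0.01 -0.02  2.39]
(array([ 497.8, -307.9]), array([54.4, 51.8]), 19.8) (array([ 496.4, -304.7]), array([54. , 51.4]), 19.8)
```

View pics/g.png

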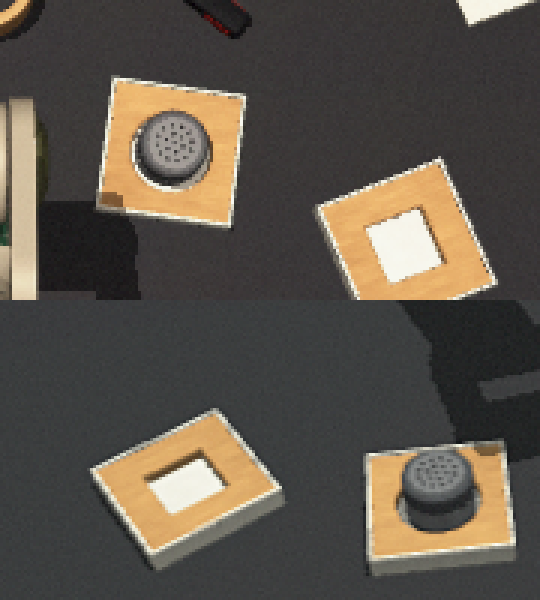

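The speaker sits down in the round cut-out at (175,145). The square cut-out is clear at (405,245), measuring 54 mm at (497.5,-307), yaw 20°. Next I take the camera from the mat.

Request:
servo_tool --series '[[[0,0,0.7,0,85],[0,0,0.8,0,85],[0,0,0.6,0,85],[0,0,0.29,0,85],[0,0,0,0,85],[0,0,0,0,30],[0,0,0,0,30],[0,0,0,0,30],[0,0,0,0,30],[0,0,0,0,30]]]'

```text
clock: 25.48
position: [517.7, 105.0, 39.4]
tcp_rot: [0.992, 0.126, 0.001, 0.0]
contact_force: [-1.1, -0.1, 6.5]
gripper_width: 43.2
grip_force: 41.2
```

Request:
servo_tool --series '[[[0,0,-0.5,0,30],[0,0,-0.8,0,30],[0,0,-0.8,0,30],[0,0,0,-0.7,30],[0,0,0,-0.7,30],[0,0,0,0,30]]]'

```text
clock: 26.22
position: [517.1, 105.0, 122.6]
tcp_rot: [0.985, 0.174, -0.0, 0.0]
contact_force: [-0.4, -0.1, -1.2]
gripper_width: 43.6
grip_force: 41.4
```

Run:
```python
from h import *
go(497.5,-306.5,100,20.2)
```

```text
t 26.23 p [517.1 105.  122.6] phi 20.1 | turn -0.03 xyz [-4.01  9.49  0.56]
```

Request:
servo_tool --series '[[[-0.37,0.87,0,0,30],[-0.37,0.87,0,0,30],[-0.37,0.87,0,0,30],[-0.37,0.87,0,0,30],[-0.37,0.87,0,0,30],[-0.37,0.87,0,0,30],[-0.37,0.87,0,0,30],[-0.37,0.87,0,0,30],[-0.37,0.87,0,0,30],[-0.37,0.87,0,0,30]]]'

```text
clock: 27.48
position: [497.6, -273.9, 122.4]
tcp_rot: [0.985, 0.174, -0.0, -0.0]
contact_force: [-0.4, -0.1, -2.3]
gripper_width: 43.4
grip_force: 41.4
```

Request:
servo_tool --series '[[[-0.31,0.79,0,0,30],[0,0,0,0,30],[0,0,0.6,0,30],[0,0,0.4,0,30],[0,0,0,0,30]]]'

```text
clock: 28.1
position: [496.7, -305.7, 81.4]
tcp_rot: [0.985, 0.175, -0.001, -0.001]
contact_force: [-0.5, -1.1, -1.4]
gripper_width: 43.3
grip_force: 41.5
```

Run:
```python
from h import *
go(497.5,-306.5,44.4,20.2)
b=camera('scene')[190:290,110:230,::-1].repeat(4,0).repeat(4,1)
cv2.imwrite('pics/i.png',b)
```

```text
t 28.1 p [ 496.7 -305.7   81.4] phi 20.1 | turn -0.02 xyz [0.01 0.03 0.93]
```

View pics/i.png

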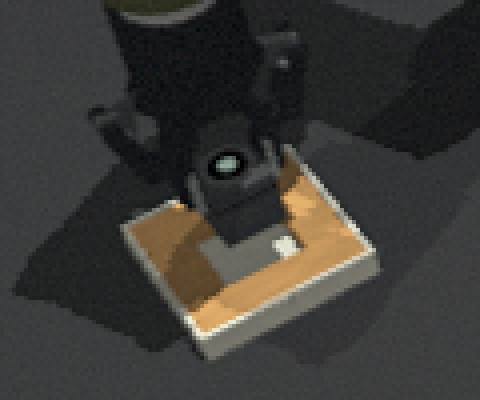

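The camera hangs upright over the square cut-out, lens at (226,163) in the crop. I lower it.

Request:
servo_tool --series '[[[0,0,0.3,0,30],[0,0,0.25,0,30],[0,0,0.1,0,30],[0,0,0.1,0,30],[0,0,0.1,0,30],[0,0,0,0,30],[0,0,0,0,30]]]'

```text
clock: 29.02
position: [497.1, -306.7, 48.7]
tcp_rot: [0.985, 0.174, 0.0, 0.0]
contact_force: [0.0, 0.2, -1.9]
gripper_width: 43.2
grip_force: 41.5
```

```bash
python3 -c "
from h import *
print(ray('scene',[[166.5,230.75]],93))"
```

```text
[[ 499.38997062 -305.71230174]]
```

Lens at (499,-306), and the force stays free below insert height, so the camera is in the cut-out. I finish seating it.

Request:
servo_tool --series '[[[0,0,0.05,0,30],[0,0,0.05,0,30],[0,0,0.03,0,30],[0,0,0,0,30],[0,0,0,0,30]]]'

```text
clock: 29.65
position: [497.0, -306.7, 44.4]
tcp_rot: [0.985, 0.174, 0.0, 0.0]
contact_force: [-3.0, 1.8, 10.1]
gripper_width: 43.3
grip_force: 42.7
```

Seated. I release it, rise and move off to check.

Request:
servo_tool --series '[[[0,0,0,0,85],[0,0,0,0,85],[0,0,0,0,85],[0,0,-0.4,0,85],[0,0,-0.9,0,85],[0,0,-1,0,85],[0,0,-1,0,85],[-0.6,0.6,-0.5,0,85],[-0.9,0.7,0,0,85],[-0.9,0.7,0,0,85]]]'

```text
clock: 30.9
position: [433.7, -415.7, 196.9]
tcp_rot: [0.985, 0.175, 0.0, 0.001]
contact_force: [1.2, 0.2, -0.6]
gripper_width: 84.8
grip_force: 0.0
```

Request:
servo_tool --series '[[[-0.8,0.8,0,0,85],[-0.5,0.9,0,0,85],[-0.5,0.9,0,0,85],[0,0,0,0,85],[0,0,0,0,85]]]'

```text
clock: 31.52
position: [402.6, -536.6, 196.0]
tcp_rot: [0.985, 0.175, 0.0, 0.0]
contact_force: [0.5, 1.1, 0.8]
gripper_width: 84.9
grip_force: 0.0
```

Run:
```python
from h import *
t=camera('top')[:,:,::-1]; s=camera('scene')[:,:,::-1]
f=lambda im,u,v:cv2.resize(im[v-36:v+36,u-36:u+36],None,fx=3.7,fy=3.7,interpolation=cv2.INTER_NEAREST)
cv2.imwrite("pics/end.png",np.vstack([np.hstack([f(t,*p) for p in((249,262),(397,246),(476,277))]),np.hstack([f(s,*p) for p in((395,210),(257,250),(170,243))])]))
print(manip.read_state()["position"])
```

```text
[ 402.91368821 -536.19731515  196.06115638]
```

View pics/end.png

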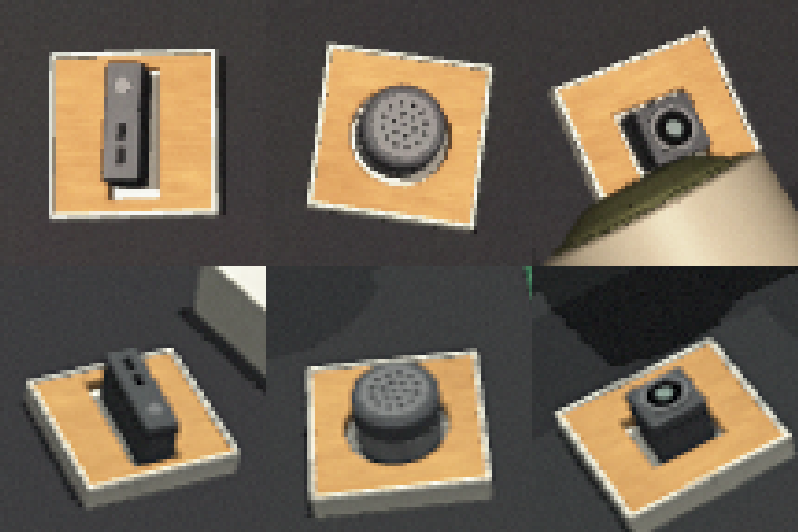

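All three look seated. The pack sits toward one end of its slot, so I check its centre and height by casting rays from both views.

Run:
```python
from h import *
f=lambda u,v,p,oy=0,ox=0:(np.array(p)-[ox,oy])/3.7+[u-36,v-36]-.5
for z in(56,68):
  print(z,"top corners",ray("top",f(249,262,[(105,62),(141,62),(140,182),(104,180)]),z).round(1).tolist())
  print(" button top",ray("top",f(249,262,[(122,86)]),z).round(1)," scene",ray("scene",f(395,210,[(155,409)],266),z).round(1))
  print(" far socket top",ray("top",f(249,262,[(120,155)]),z).round(1)," scene",ray("scene",f(395,210,[(126,356)],266),z).round(1))
```

```text
56 top corners [[598.1, 329.9], [597.7, 303.4], [509.1, 303.2], [511.0, 329.4]]
 button top [[580.  317.2]]  scene [[582.6 313.5]]
 far socket top [[529.1 318. ]]  scene [[521.8 315.8]]
68 top corners [[595.8, 328.0], [595.4, 301.7], [507.6, 301.5], [509.4, 327.5]]
 button top [[577.9 315.3]]  scene [[593.7 307.2]]
 far socket top [[527.4 316.2]]  scene [[533.6 309.5]]
```

The button agrees at z≈54–56, but the socket pick is ambiguous, so I zoom in once.

Run:
```python
from h import *
t=np.mean([camera('top')[:,:,::-1] for _ in range(6)],0).astype(np.uint8); s=np.mean([camera('scene')[:,:,::-1] for _ in range(6)],0).astype(np.uint8)
g=lambda im,u0,v0:cv2.resize(np.clip(im[v0:v0+50,u0:u0+40].astype(float)*1.5,0,255).astype(np.uint8),None,fx=10,fy=10,interpolation=cv2.INTER_CUBIC)
cv2.imwrite("pics/z.png",np.hstack([g(t,228,235),g(s,378,190)]))
```

View pics/z.png

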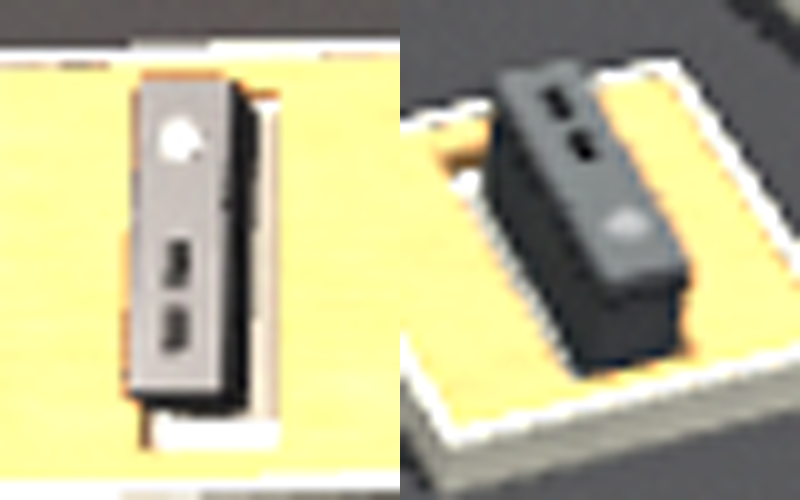

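Zoom: button at (180,139), sockets at (177,263) and (175,329) in the top half. In the scene half the button is at (628,224) and the sockets at (585,145) and (557,103). I triangulate these.

Run:
```python
from h import *
T=lambda p:np.array(p)/10-.45+[228,235]
S=lambda p:(np.array(p)-[400,0])/10-.45+[378,190]
P=lambda n:camera_info(n)
def proj(n):
    i=P(n); Rm=R.from_quat(i["rotation"]).as_matrix().T
    return i["intrinsics"]@np.c_[Rm,-Rm@i["origin"]]
for nm,a,b in(("button",(180,139),(628,224)),("near",(177,263),(585,145)),("far",(175,329),(557,103))):
    X=cv2.triangulatePoints(proj("top"),proj("scene"),T(a).reshape(2,1),S(b).reshape(2,1)); print(nm,(X[:3]/X[3]).ravel().round(1))
c=ray("top",T([(140,80),(232,80),(218,392),(130,390)]),56); print(c.round(1).tolist(),c.mean(0))
```

```text
button [580.7 316.   54.5]
near [546.9 317.   54. ]
far [528.8 316.8  54.3]
[[597.2, 328.0], [596.8, 303.0], [511.7, 305.9], [512.6, 329.6]] [554.59951149 316.63633913]
```

The pack is level (54.0–54.5 mm at all three points), seated and within 4 mm of centre. I hand in.

```bash
python3 -c "
from plant import manip
print(manip.hand_in())"
```

```text
the job is handed in; nothing more can be done
None
```

The camera, speaker and power pack each stand upright and released in their own box's cut-out, by the final pictures and contact forces. The job was handed in after about 32 s on the robot's clock; the hand-in gave no verdict.

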